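# Index the sprung plunger and hold a plug home on it

## Robot

A 6-joint arm with a two-finger parallel gripper is mounted at the origin on the work surface. World frame = base frame: x ahead of the robot, y to its left, z up, the work surface at z = 0. Lengths are in mm, angles in rad, forces in N, time in s.
With the tool pointing down it reaches from about 350 to 975 mm from the base axis. Payload 7.1 kg.
Tool frame: the origin (TCP) lies between the finger pads; the fingertips stand 17 mm ahead of it and the grasp point (between the pads) lies 2 mm behind it (tip_reach is the y of the fingertips in the tool frame, in mm); y points along the fingers, x is the direction in which the jaws open and shut, and the axes are right-handed (so a half turn about y gives the same grasp; the last joint's range is limited). The gripper opens to 88 mm and grips with 3 to 60 N. Pads are 20 mm wide; open, the fingers measure 115 mm over their backs; the gripper's body (75 mm by 178 mm) begins 61 mm behind the grasp point.
Start: joints at [-1.256, 0.423, 1.63, -0, 1.089, -0.019], TCP at [204.789, -590.479, 216.675] pointing down, gripper open.
Joint ranges: [-3, 3], [-0.9, 2.11], [0.09, 2.58], [-1.31, 4.45], [0.11, 2.69], [-2.54, 2.54]. Speed limits (rad/s): [2.39, 2.39, 3.01, 3.14, 3.14, 3.14].

## Interface

Orientations are given as a rotation vector (axis times angle).
In Python, from workcell import get_obs, get_image, camera_model, close_job, silhouettes, tip_of, tip_reach gives the robot as it stands. The module is installed in compiled form; this text tells all that it offers.
- The arm moves only by the tool arm_command, never from a script. Its argument "targets" is a list of rows, each a list of 4 numbers: the shift along the tool's x, y, z in mm, then the turn about the tool's y in rad. A call has 1 to 20 rows; each row shifts and turns the commanded pose from where the row before left it, along the tool's axes as they then stand; what a row does not reach is not made up. A row lasts 1/12 s, in which the tool goes at most 41.7 mm and 7.16 degrees, less where a joint would pass 70% of its speed; a pose out of reach is approached as far as the arm can. A call is refused whole if a number of a shift passes 41.7 or a number of a turn 0.125, either way. A call with a gripper value outside its range is refused whole. "gripper" is the opening in per cent of the stroke, from 0 (shut) to 100 (fully open), set as the call begins (left out, the last holds). The fingers move at their own pace and stop on an object; the grip force is fixed at half the most. Time passes only in rows, so rows that do not move let the fingers close. It gives the time, the measured TCP pose, the force and the opening at its end, in the units of the state.
- get_obs(): the state, without advancing time (a new reading comes with each control period).
- get_image(name): name is "scene" or "top" or "wrist"; returns the picture (400x640x3 uint8, blue, green, red); there is no depth.
- camera_model(name): a dict with "mtx" (3x3 intrinsics, pixels), "position" and "orientation" of the camera in the world. Camera axes: x right, y up, looking along -z (the intrinsics and any distortion apply to the point x, -y, -z); pixel columns grow to the right and rows downward; lengths in mm; the calibration is good to about 2 mm. The wrist camera is an equidistant fisheye: a pixel r from the principal point sees the ray r / f radians off the axis. A picture is of the moment at which its call begins: read the wrist's pose just before it. camera_model takes no time and is no camera call; for the wrist camera it gives the pose at the moment of the call.
- close_job(): hands the job in, once; it reports no verdict.
Trained networks look in the newest picture that a camera, given by its name, has taken for a name from the list of things; names that differ only in an ending like _2 or _b are one class to them, and where a whole thing is asked for, a point or a joint stands for the part that bears it (a point fixed in the world has none). Each returns a list of dicts, best first, with "conf" (0 to 1); they miss things now and then, are a little off and sometimes report something else, mostly with a low value. They report only what shows in the picture. A call takes as long as a camera call.
- silhouettes(camera, thing): "pixels" (400x640 bool, what is visible of it) and "at" ([column, row] in pixels, amid what is visible of it).
- tip_of(camera, thing): "at" ([column, row] in pixels: a listed point, or the origin of a listed thing).
The state is a dict: "t": time; "qpos": joint angles; "qvel": joint speeds; "joint_torque": joint torques, N m; "ee_pos": TCP position; "orientation": TCP orientation; "ft_force": force on the tool from outside, world axes, zero at the start; "moment": the same for the moment, N m; "width": finger opening in mm.
Only numpy, scipy, OpenCV 4.12 (cv2) and the standard library are available. Lean on these libraries where they do the work, as an engineer would, in place of code of your own. Each camera call takes 0.05 s, during which the arm holds its last target. There are 200 camera calls.

## Task

Set up the leak check on the dial fixture: turn its black handwheel, over several grasps, until the sprung plunger stands centred under the hole of the guide plate. Then take the flanged round-headed plug from the white rack, put its stem down through that hole and push against the plunger's spring until the flange sits flat and firm on the guide plate, without forcing it. Finish while still gripping the plug and holding it pressed down there; leave the square-headed plug and everything else on the bench where it is.

Things in the scene. Friction and masses are not known exactly. Their poses are not given: they have to be found in the camera images.
- fixture: Dial fixture: grey base slab 215 x 190 x 14 mm, fixed. Origin at bench level on the dial's vertical axis; x points from that axis to the guide hole, z up. An aluminium dial (152 mm across, top 36 mm above the bench) turns on it. A small fixed pointer stands at the dial's rim opposite the guide plate; a dark bar on the dial's rim meets it when the plunger is under the hole.
- wheel_centre (a point): Centre of the round black handwheel on the dial's shaft, on its vertical axis, 107 mm above the bench. Wheel 56 mm across (59 over its fine ribs), 22 mm thick; take it across its diameter from above at this height. It turns with the dial (friction about 0.12 Nm) and stays where it is left. A steel ridge on its top points towards the plunger.
- dial (a joint): Angle of handwheel and dial, rad, counter-clockwise from above positive. 0 = plunger exactly under the guide hole. Starts between -3.6 and -2.3, so it has to be turned counter-clockwise; end stops at -4.2 and 1.2. At angle a the plunger lies in the direction a from the fixture's x axis, 58 mm from the dial's axis.
- plunger_top (a point): Centre of the flat top of the sprung plunger: black rubber head 18 mm across on a steel rod in a 28 mm sleeve on the dial, 66 mm above the bench when free; it turns with the dial. The dial's other stations are flat blanks.
- plunger (a joint): How far the plunger is pressed down, m: 0 free, 0.016 when the plug's flange is on the guide plate (mechanical end 0.020). Spring 500 N/m with 3 N preload, about 11 N at 0.016.
- guide: The guide plate: aluminium, 78 x 84 x 10 mm, its top 80 mm above the bench, fixed on two posts at its outer end over the dial. It carries the hole and is the hard stop for the plug's flange. Its origin is the same as the fixture's, at bench level on the dial's axis.
- guide_hole (a point): Centre of the guide plate's through hole, 27 mm across, on the plate's top face, 80 mm above the bench, 58 mm from the dial's axis.
- plug_centre (a point): Flanged plug, plain steel, 76 mm tall, 0.14 to 0.26 kg, upright in one of the rack's holes: stem 22 mm across, 30 mm long; flange 42 mm across, 8 mm thick; on it a round head 30 mm across, 38 mm tall, taken from above. This point is 38 mm above the foot, where flange and head meet: flange's underside 8 mm below it, head's middle 19 mm above. z points up through the head.
- spare_centre (a point): The other plug, to be left alone: same stem, no flange, a square head 30 x 30 x 46 mm. This point is 38 mm above its foot.
- plug: The flanged plug again; origin at the centre of its foot, z axis up through the head.
- rack: White plastic rack block 160 x 70 x 44 mm, fixed; origin at the centre of its underside; holes 27 mm across and 36 mm deep at 50 mm either way along its x axis. The plugs stand in them on flange or head, which rests on its top, stems hanging free inside.
- ratchet: Steel ratchet handle 220 mm long lying on the bench, a bystander.
- socket: Small steel socket, 28 mm across and 30 mm tall, a bystander.
- bigsocket: Larger steel socket, 38 mm across and 38 mm tall, a bystander.
- extension: Steel extension bar 165 mm long lying on the bench, a bystander.
- cleaner: White bottle with red cap, 72 mm across and 180 mm tall, a bystander.
- powerbank: Flat black power bank 150 x 70 x 16 mm, a bystander.
- driver: Screwdriver with yellow handle lying on the bench, a bystander.

How it is judged (in metres and radians):
On the way, in this order (a step that is already met when the one before it is completed fails the run):
1. the handwheel has brought the plunger under the guide hole while the plug is still in the rack (value of joint dial between -0.1 and 0.1 rad and distance of plug_centre from where it was at the start of the episode below 0.03 m), for 0.2 s.
2. the plug has been lifted out of the rack by the gripper (height (world z) of plug_centre above 0.09 m and contact force between plug and the fingers above 1 N and contact force between plug and rack below 0.1 N), for 0.1 s.
3. the plug has pressed the plunger down and its flange is on the guide plate (value of joint plunger above 0.014 m and horizontal distance between plug and guide_hole below 0.005 m and contact force between plug and guide above 1 N), for 0.2 s.
At the end, for the whole second after the job is handed in: Dial within 0.1 rad of the plunger under the hole; plug upright (4 deg) in the guide hole (5 mm), plunger pressed 14 mm or more, flange within 1.5 mm of the plate and bearing on it with 1 to 60 N, still, the gripper holding it through the last second (all of step 3 and value of joint dial between -0.1 and 0.1 rad and z of plug_centre in the frame of guide_hole below 0.0095 m and angle between plug's own z axis and vertical below 0.07 rad and contact force between plug and guide below 60 N and contact force between plug and the fingers above 1 N and linear speed of plug below 0.02 m/s); the arm keeps its last pose, push and grip.
It fails at once if the square-headed plug is moved (distance of spare_centre from where it was at the start of the episode above 0.03 m).
It fails at once if a bystander on the bench is knocked about (distance of any of ratchet, socket, bigsocket, extension, cleaner, powerbank, driver from where it was at the start of the episode above 0.04 m).
It fails at once if the plug is forced against the guide plate (over 100 N) (contact force between plug and guide above 100 N).
It also fails if it takes over 67 s, if anything falls off the work surface, if the arm or the gripper's body presses on something with over 40 N, if the wrist force passes 120 N, or if a joint passes its speed limit or range.

## Working session

There is one attempt and no reset: what is moved stays moved. The work goes in short steps, Python scripts to look and compute and a tool call to move; the robot and the scene stay as the last step left them, time stands still between calls to the robot, and variables do not carry over. Pictures are saved under pics/ and viewed, about 8 in all and at most 12, crops included, and the job is handed in when it is done.

Besides the shell and the picture viewer there is one more tool, called after "Emit:" as name(argument=value, ...), one argument or row to a line, values as JSON. arm_command: Moves the arm, as the interface text tells. Its arguments: {"type":"object","properties":{"targets":{"type":"array","items":{"type":"array","items":{"type":"number"}}},"gripper":{"type":"number"}},"required":["targets"]}

```bash
mkdir -p pics; cat > h.py <<'E'
import numpy as np, cv2
from scipy.spatial.transform import Rotation as R
from workcell import *
def ray(cam,px,m=None):
    m=m or camera_model(cam); K=np.array(m["mtx"]); 
    x=(px[0]-K[0,2])/K[0,0]; y=(px[1]-K[1,2])/K[1,1]
    if cam=="wrist":
        th=np.hypot(x,y); s=np.sin(th)/max(th,1e-9); d=np.array([x*s,y*s,np.cos(th)])
    else:
        d=np.array([x,y,1.])
    d=d*[1,-1,-1]
    o=np.array(m["orientation"],float)
    Rm=R.from_rotvec(o).as_matrix() if o.size==3 else o.reshape(3,3)
    return np.array(m["position"],float),Rm@d
def atz(cam,px,z,m=None):
    p,d=ray(cam,px,m); return p+d*(z-p[2])/d[2]
E
python3 - <<'E'
from h import *
o=get_obs(); print({k:np.round(v,3) for k,v in o.items()})
for c in ("scene","top","wrist"):
    m=camera_model(c); print(c,m)
    im=get_image(c); cv2.imwrite(f"pics/{c}0.png",im)
for c in ("scene","top","wrist"):
    for n,z in (("wheel_centre",107),("guide_hole",80),("plunger_top",66),("plug_centre",52),("spare_centre",44),("rack",0),("fixture",0)):
        for r in tip_of(c,n)[:2]:
            print(c,n,round(r["conf"],2),np.round(r["at"],1),np.round(atz(c,r["at"],z),1))
E
```

```text
{'t': np.float64(0.0), 'qpos': array([-1.256,  0.424,  1.631, -0.   ,  1.089, -0.019]), 'qvel': array([ 0.   ,  0.001,  0.001,  0.   , -0.001,  0.   ]), 'joint_torque': array([ 3.0000e-03, -5.4462e+01, -2.7367e+01,  6.4000e-02,  2.3000e-02,
       -0.0000e+00]), 'ee_pos': array([ 204.612, -589.956,  215.898]), 'orientation': array([-1.348,  0.961, -0.959]), 'ft_force': array([-0.649,  0.181,  0.121]), 'moment': array([ 0.02 , -0.005, -0.013]), 'width': np.float64(87.844)}
scene {'mtx': array([[394.72385342,   0.        , 314.18599597],
       [  0.        , 394.72385342, 199.44672806],
       [  0.        ,   0.        ,   1.        ]]), 'position': array([1147.25925046, -242.33813223,  860.4955273 ]), 'orientation': array([0.61213483, 0.46191655, 1.18398157])}
top {'mtx': array([[458.51961725,   0.        , 314.60255241],
       [  0.        , 458.51961725, 203.48663538],
       [  0.        ,   0.        ,   1.        ]]), 'position': array([ 300.24735202,  -19.00072406, 1351.93674419]), 'orientation': array([ 0.13062942, -0.14311524, -1.55117322])}
wrist {'mtx': array([[309.706916
[... 624 characters left out ...]
tre 0.68 [265.7 256.3] [ 605.1 -199.3   52. ]
scene rack 0.48 [362.8 222.7] [551.8  82.8   0. ]
scene fixture 0.61 [363.7 221.5] [548.7  86.8   0. ]
scene fixture 0.48 [245.4 229.7] [ 468.5 -228.3    0. ]
top wheel_centre 0.78 [274.5 195.4] [540.9  83.8 107. ]
top guide_hole 0.85 [274.1 172.4] [612.8  89.2  80. ]
top guide_hole 0.5 [272.4 197.4] [540.3  91.8  80. ]
top plunger_top 0.37 [288.7 212. ] [501.5  45.5  66. ]
top plug_centre 0.63 [376.2 181.8] [ 596.6 -205.8   52. ]
top spare_centre 0.74 [375.2 181. ] [ 600.8 -204.1   44. ]
top spare_centre 0.41 [383.5 211.7] [ 510.2 -227.3   44. ]
top rack 0.82 [379.1 198.1] [ 558.5 -221.6    0. ]
top fixture 0.91 [274.  197.4] [555.5  94.    0. ]
```

```bash
python3 - <<'E'
import cv2
a=cv2.imread("pics/scene0.png")[130:330,150:450]; b=cv2.imread("pics/top0.png")[110:260,220:440]
cv2.imwrite("pics/a.png",cv2.resize(a,(780,520),interpolation=2)); cv2.imwrite("pics/b.png",cv2.resize(b,(792,540),interpolation=2))
E
```

```text
(no output)
```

View pics/a.png

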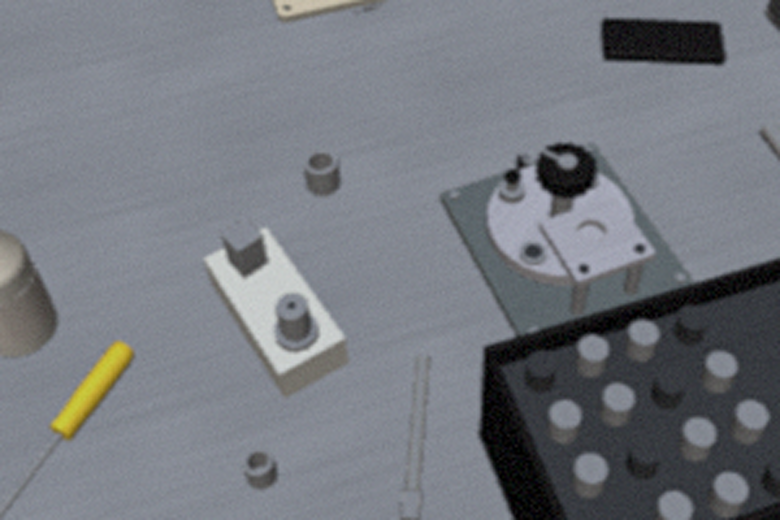

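View pics/b.png

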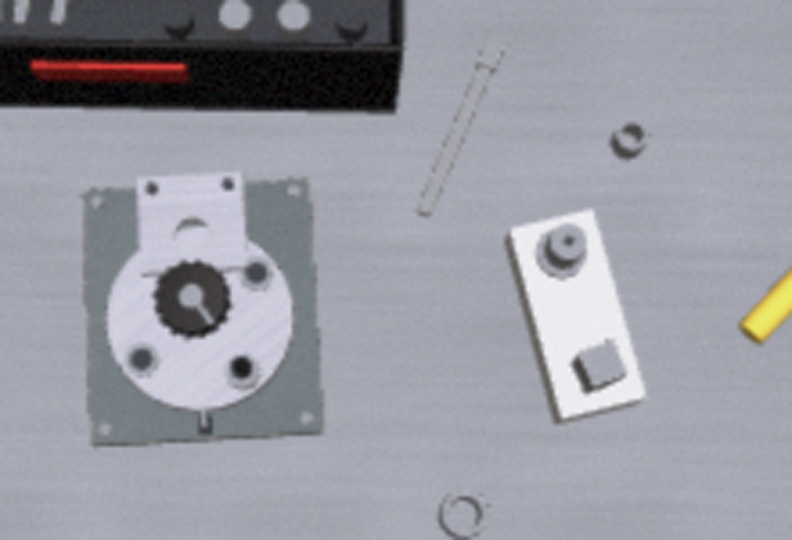

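```bash
cat >> h.py <<'E'
def tri(p1,p2):
    (a,u),(b,v)=p1,p2; u=u/np.linalg.norm(u); v=v/np.linalg.norm(v)
    A=np.stack([u,-v],1); s=np.linalg.lstsq(A,b-a,rcond=None)[0]
    x,y=a+s[0]*u,b+s[1]*v; return (x+y)/2,np.linalg.norm(x-y)
def shift(target,o=None):
    o=o or get_obs(); return R.from_rotvec(o["orientation"]).inv().apply(np.array(target)-o["ee_pos"])
E
python3 - <<'E'
from h import *
for n,a,b in (("wheel",(365.4,196.1),(274.5,195.4)),("hole",(377.1,216),(274.1,172.4)),("plug",(265.7,256.3),(376.2,181.8)),("fix",(363.7,221.5),(274,197.4))):
    x,g=tri(ray("scene",a),ray("top",b)); print(n,np.round(x,1),round(g,1))
o=get_obs(); print(R.from_rotvec(o["orientation"]).as_matrix().round(3))
def t(px): return atz("top",(220+px[0]/3.6,110+px[1]/3.6),14)[:2].round(0)
print([t(p) for p in ((83,187),(308,180),(93,445),(323,433))], "case", atz("top",(220+200/3.6,110+108/3.6),0), atz("scene",(150+485/2.6,130+350/2.6),100))
print(shift((545,84,270)))
E
```

```text
wheel [542.6  85.1  99.3] 1.3
hole [609.4  88.3  94.6] 0.9
plug [ 599.1 -202.8   44.7] 8.2
fix [553.   89.3   4.8] 8.9
[[ 0.328  0.     0.945]
 [-0.945 -0.     0.328]
 [ 0.    -1.    -0.   ]]
[array([660., 189.]), array([669.,   1.]), array([444., 172.]), array([456., -15.])] case [734.64860211  94.54054119   0.        ] [710.85918324 -57.07273235 100.        ]
[-525.81526632  -53.33681755  542.39804984]
```

Emit:
arm_command(
  targets=[
    [-10,-8,10,0],
    [-20,-8,20,0],
    [-27,-8,28,0],
    [-27,-8,28,0],
    [-27,-8,28,0],
    [-27,-8,28,0],
    [-27,-4,28,0],
    [-27,0,28,0],
    [-27,0,28,0],
    [-27,0,28,0],
    [-27,0,28,0],
    [-27,0,28,0],
    [-27,0,28,0],
    [-27,0,28,0],
    [-27,0,28,0],
    [-27,0,28,0],
    [-27,0,28,0],
    [-27,0,28,0],
    [-27,0,28,0],
    [-27,0,28,0],
  ],
)

```text
t: 2.87
ee_pos: [540.1, 74.6, 269.4]
orientation: [-1.349, 0.959, -0.96]
ft_force: [0.7, -0.5, 0.1]
width: 87.6
```

Emit:
arm_command(
  targets=[
    [-9,0,8,0],
    [0,0,0,0],
    [0,0,0,0],
  ],
)

```text
t: 3.12
ee_pos: [544.0, 83.5, 268.7]
orientation: [-1.35, 0.959, -0.958]
ft_force: [-0.8, 0.2, 0.2]
width: 87.9
```

```bash
python3 - <<'E'
from h import *
o=get_obs(); print(o["t"],o["ee_pos"],o["qpos"].round(3)); m=camera_model("wrist"); print(m["position"])
im=get_image("wrist"); cv2.imwrite("pics/w1.png",cv2.resize(im,(800,500)))
for n,z in (("wheel_centre",107),("guide_hole",80),("plunger_top",66),("plug_centre",52),("spare_centre",44)):
    for r in tip_of("wrist",n)[:2]:
        print(n,round(r["conf"],2),np.round(r["at"],1),np.round(atz("wrist",r["at"],z,m),1))
E
```

```text
3.1167 [543.9855441   83.52491962 268.69024034] [ 0.131  0.255  1.746 -0.     1.141  1.366]
[608.74862305 105.59289149 437.75049   ]
wheel_centre 0.69 [503.6 196.6] [ 608.8 -136.4  107. ]
wheel_centre 0.59 [316.5 177.7] [551.4  90.  107. ]
guide_hole 0.85 [329.6 129.5] [604.9  93.1  80. ]
plunger_top 0.6 [330.9 217.4] [502.4  54.5  66. ]
plug_centre 0.59 [519.3 207.1] [ 604.6 -213.4   52. ]
```

View pics/w1.png

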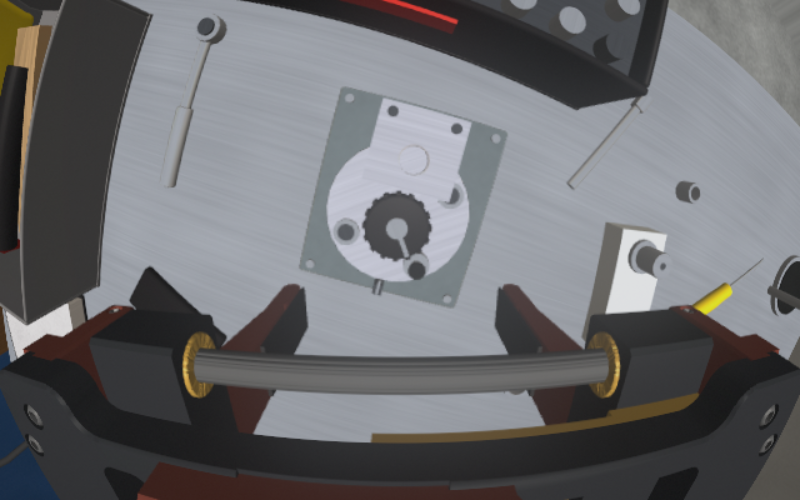

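```bash
python3 - <<'E'
from h import *
m=camera_model("wrist"); w=lambda p,z: atz("wrist",p,z,m)[:2].round(1)
get_image("wrist")
s=silhouettes("wrist","wheel_centre")
for r in s[:2]:
    ys,xs=np.nonzero(r["pixels"]); 
    (c,rad)=cv2.minEnclosingCircle(np.stack([xs,ys],1).astype(np.float32)); print("sil",r["conf"],r["at"],c,rad,w(c,107),w(c,118))
print("wheel",w((317.6,182.4),118),"hole",w((331,128),80),"plunger",w((333.6,216),66),"pointer",w((302,229),36))
print("slab",[w((x/1.25,y/1.25),14) for x,y in ((344,87),(507,130),(301,268),(455,307))])
E
```

```text
sil 0.59 [315.0, 178.0] (316.6188049316406, 169.2227783203125) 57.664520263671875 [560.9  91.4] [562.5  91.8]
sil 0.22 [332.1, 116.9] (331.0, 119.5) 48.127532958984375 [616.5  94.4] [616.2  94.7]
wheel [549.5  86.3] hole [607.8  90.4] plunger [505.8  50.5] pointer [465.6  81. ]
slab [array([660.3, 186.3]), array([675.5,   2. ]), array([449. , 171.7]), array([462.5, -15.5])]
```

Emit:
arm_command(
  targets=[
    [0,20,2.5,0],
    [0,25,2.5,0],
    [0,25,0,0],
    [0,25,0,0],
    [0,25,0,0],
    [0,20,0,0],
    [0,14,0,0],
    [0,9,0,0],
    [0,0,0,0],
    [0,0,0,0],
  ],
)

```text
t: 4.35
ee_pos: [549.7, 84.6, 105.8]
orientation: [-1.349, 0.96, -0.96]
ft_force: [0.3, 0.2, 0.4]
width: 88.0
```

Emit:
arm_command(
  targets=[
    [0,0,0,0],
    [0,0,0,0],
    [0,0,0,0],
    [0,0,0,0],
    [0,0,0,0],
    [0,0,0,0],
    [0,0,0,0],
    [0,0,0,0],
  ],
  gripper=40,
)

```text
t: 5.02
ee_pos: [548.5, 88.8, 106.2]
orientation: [-1.344, 0.965, -0.957]
ft_force: [-5.1, 21.2, 4.0]
width: 54.8
```

Emit:
arm_command(
  targets=[
    [-2,0,0,0],
    [-2,0,0,0],
    [0,0,0,0],
    [0,0,0,0],
  ],
  gripper=0,
)

```text
t: 5.35
ee_pos: [548.5, 89.0, 106.2]
orientation: [-1.347, 0.96, -0.96]
ft_force: [-1.2, 2.3, 6.0]
width: 55.0
```

Emit:
arm_command(
  targets=[
    [0,0,0,-0.05],
    [0,0,0,-0.1],
    [0,0,0,-0.1],
    [0,0,0,-0.1],
    [0,0,0,-0.1],
    [0,0,0,-0.1],
    [0,0,0,-0.1],
    [0,0,0,-0.1],
    [0,0,0,-0.1],
    [0,0,0,-0.1],
    [0,0,0,-0.1],
    [0,0,0,-0.1],
    [0,0,0,-0.1],
    [0,0,0,-0.05],
    [0,0,0,0],
  ],
)

```text
t: 6.6
ee_pos: [549.1, 88.5, 106.2]
orientation: [-1.57, -0.052, 0.05]
ft_force: [2.0, 3.8, 4.3]
width: 54.7
```

```bash
python3 - <<'E'
from h import *
o=get_obs(); M=R.from_rotvec(o["orientation"]).as_matrix(); print(M.round(3), np.arctan2(M[1,0],M[0,0]),o["moment"],o["ft_force"],o["qpos"].round(2))
im=get_image("wrist"); cv2.imwrite("pics/w2.png",im)
m=camera_model("wrist")
for r in tip_of("wrist","plunger_top")[:2]: print(r["conf"],r["at"],atz("wrist",r["at"],66,m))
for r in tip_of("wrist","guide_hole")[:2]: print(r["conf"],r["at"],atz("wrist",r["at"],80,m))
E
```

```text
[[ 0.998  0.001 -0.065]
 [ 0.065  0.     0.998]
 [ 0.001 -1.     0.   ]] 0.06464226361555928 [0.44246031 0.56027451 0.15666319] [1.97234919 3.83320809 4.25066766] [0.14 0.48 1.86 0.   0.81 0.07]
0.66 [403.9, 224.3] [605.98890231  93.10072047  80.        ]
```

View pics/w2.png

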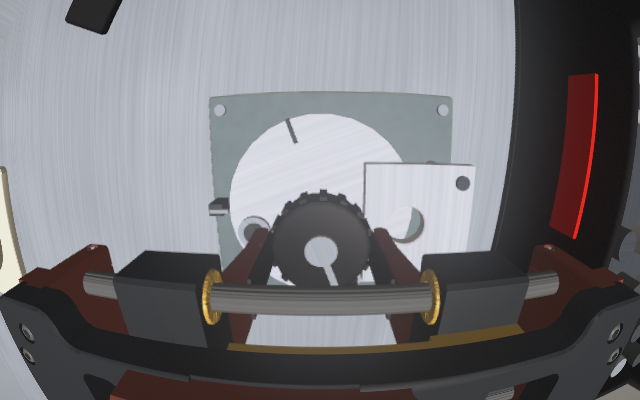

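```bash
python3 - <<'E'
from h import *
for p,z in (((288,120),36),((296,142),36),((213,207),36),((320,251),118),((405,224),80)):
    x=atz("wrist",p,z); d=x[:2]-[549.5,89]; print(p,x.round(1),np.hypot(*d),np.arctan2(d[1],d[0]))
E
```

```text
(288, 120) [520.1 157.2  36. ] 74.21495435600964 1.9776014747167787
(296, 142) [527.2 140.4  36. ] 56.03861619172608 1.9801800317339653
(213, 207) [459.6  84.1  36. ] 90.07254785578185 -3.086779101191699
(320, 251) [549.   87.3 118. ] 1.8073510324325452 -1.8703191193146933
(405, 224) [606.8  93.3  80. ] 57.41470540470149 0.07501993509890577
```

Emit:
arm_command(
  targets=[
    [0,0,0,-0.05],
    [0,0,0,-0.1],
    [0,0,0,-0.1],
    [0,0,0,-0.1],
    [0,0,0,-0.1],
    [0,0,0,-0.1],
    [0,0,0,-0.1],
    [0,0,0,-0.1],
    [0,0,0,-0.1],
    [0,0,0,-0.1],
    [0,0,0,-0.1],
    [0,0,0,-0.1],
    [0,0,0,-0.08],
    [0,0,0,0],
    [0,0,0,0],
  ],
)

```text
t: 8.0
ee_pos: [549.7, 89.0, 106.2]
orientation: [-1.33, -1.004, 0.999]
ft_force: [2.3, 6.1, 2.7]
width: 54.9
```

```bash
python3 - <<'E'
from h import *
o=get_obs(); M=R.from_rotvec(o["orientation"]).as_matrix(); print(o["ee_pos"], np.arctan2(M[1,0],M[0,0]),o["moment"],o["ft_force"])
im=get_image("wrist"); cv2.imwrite("pics/w3.png",im)
m=camera_model("wrist")
np.save("m3.npy",m,allow_pickle=True)
for r in tip_of("wrist","guide_hole")[:2]: print(r["conf"],r["at"],atz("wrist",r["at"],80,m))
get_image("scene")
for r in tip_of("scene","plug_centre")[:2]: print(r["conf"],r["at"],atz("scene",r["at"],52))
E
```

```text
[549.66081025  89.01774663 106.22344257] 1.2919427115822941 [ 0.19355619 -0.28105951  0.11175485] [2.33334896 6.08245112 2.71768119]
0.24 [320.7, 242.0] [560.23342568  85.55999587  80.        ]
0.88 [263.0, 253.4] [ 594.78084974 -203.49967957   52.        ]
0.55 [176.1, 297.7] [ 645.9942938  -416.87589711   52.        ]
```

View pics/w3.png

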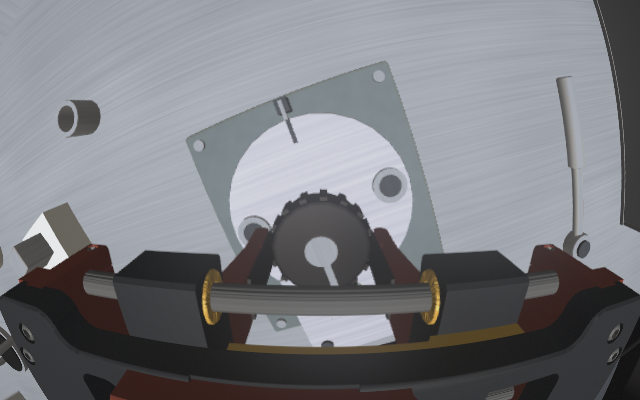

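```bash
python3 - <<'E'
from h import *
m=np.load("m3.npy",allow_pickle=True).item()
for p in ((288,120),(296,142),(279,97),(291,97),(284,107),(289.5,109)):
    x=atz("wrist",p,36,m); d=x[:2]-[549.6,89]; print(p,x.round(1),np.hypot(*d),np.arctan2(d[1],d[0])%6.2832)
im=cv2.imread("pics/w3.png")[85:150,250:330]; cv2.imwrite("pics/c3.png",cv2.resize(im,(800,650)[:2] if 0 else (720,585),interpolation=2))
E
```

```text
(288, 120) [475.1  84.   36. ] 74.68114564371857 3.209266252456557
(296, 142) [493.2  85.   36. ] 56.516205548977055 3.212223894838322
(279, 97) [455.9  82.4  36. ] 93.97770114582202 3.2123572186533575
(291, 97) [458.6  91.2  36. ] 90.99638881482794 3.1177326676898915
(284, 107) [464.5  83.9  36. ] 85.25365464496676 3.2020122623616176
(289.5, 109) [467.2  87.5  36. ] 82.36661062922929 3.1602811305339866
```

View pics/c3.png

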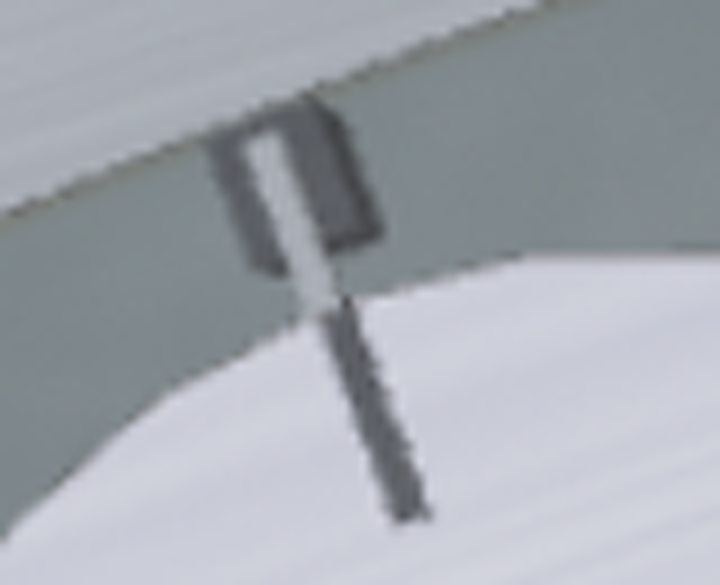

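Emit:
arm_command(
  targets=[
    [0,0,0,-0.025],
    [0,0,0,0],
    [0,0,0,0],
  ],
)

```text
t: 8.45
ee_pos: [549.7, 89.0, 106.2]
orientation: [-1.32, -1.022, 1.018]
ft_force: [2.1, 5.5, 3.7]
width: 55.0
```

Emit:
arm_command(
  targets=[
    [0,0,0,0],
    [0,0,0,0],
    [0,0,0,0],
    [0,0,0,0],
    [0,0,0,0],
    [0,-10,0,0],
    [0,-25,0,0],
    [0,-30,0,0],
    [0,-30,0,0],
    [0,-30,0,0],
    [0,-15,0,0],
    [0,0,0,0],
  ],
  gripper=100,
)

```text
t: 9.45
ee_pos: [550.5, 88.8, 250.4]
orientation: [-1.322, -1.027, 1.016]
ft_force: [0.7, 0.0, -0.5]
width: 88.0
```

```bash
python3 - <<'E'
from h import *
o=get_obs(); M=R.from_rotvec(o["orientation"]).as_matrix(); print(o["t"],o["ee_pos"], np.arctan2(M[1,0],M[0,0]),o["width"])
m=camera_model("wrist"); np.save("m4.npy",m,allow_pickle=True)
im=get_image("wrist"); cv2.imwrite("pics/w4.png",cv2.resize(im,(800,500),interpolation=2))
for n,z in (("wheel_centre",107),("guide_hole",80),("plunger_top",66)):
    for r in tip_of("wrist",n)[:2]: print(n,r["conf"],r["at"],atz("wrist",r["at"],z,m))
print(shift((598,-205,245)))
E
```

```text
9.45 [550.53961659  88.76772004 250.44914244] 1.3177847001617753 88.00285706769941
wheel_centre 0.89 [322.3, 186.4] [549.0261974   90.85475741 107.        ]
guide_hole 0.72 [329.7, 227.9] [604.61201169  85.68669049  80.        ]
guide_hole 0.31 [318.5, 170.2] [535.87484422  90.11590831  80.        ]
plunger_top 0.61 [47.6, 214.3] [ 483.21204127 -357.74402567   66.        ]
plunger_top 0.58 [334.6, 226.5] [609.37821127  91.05506687  66.        ]
[-271.32258223   -0.5282537  -122.47494659]
```

View pics/w4.png

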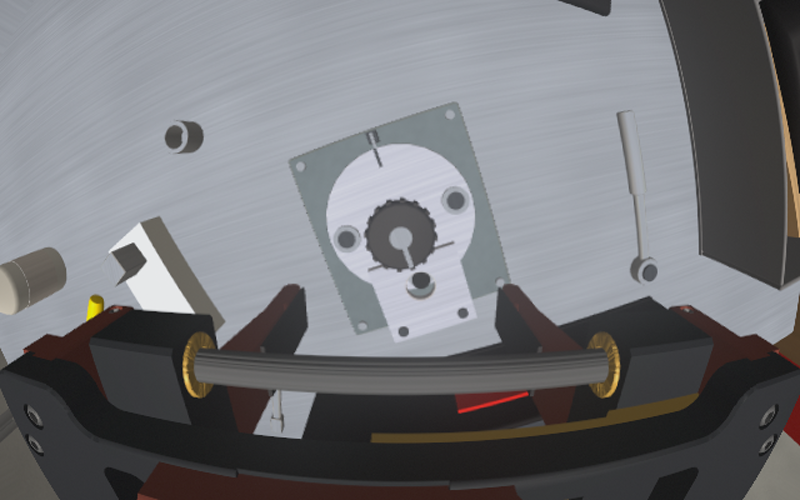

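```bash
python3 - <<'E'
from h import *
m=np.load("m4.npy",allow_pickle=True).item()
for n,p,z in (("hole",(336.5,229.5),80),("pl",(337,223.5),66),("wheel",(320.5,190.5),118),("ptr",(300,113),36),("bar",(303.5,130),36)):
    x=atz("wrist",p,z,m); d=x[:2]-[549.6,89]; print(n,x.round(1),np.hypot(*d),np.arctan2(d[1],d[0])%6.2832)
im=get_image("wrist")[80:280,240:400]; cv2.imwrite("pics/c4.png",cv2.resize(im,(480,600),interpolation=2))
E
```

```text
hole [608.6  92.9  80. ] 59.07803515660232 0.06577644083680974
pl [606.4  94.8  66. ] 57.07099960148343 0.10127794496732541
wheel [550.3  88.6 118. ] 0.822100800869611 5.7491388891449935
ptr [467.9  84.2  36. ] 81.8361860556426 3.2002825533545107
bar [489.4  83.   36. ] 60.52184094268225 3.2413740695023763
```

View pics/c4.png

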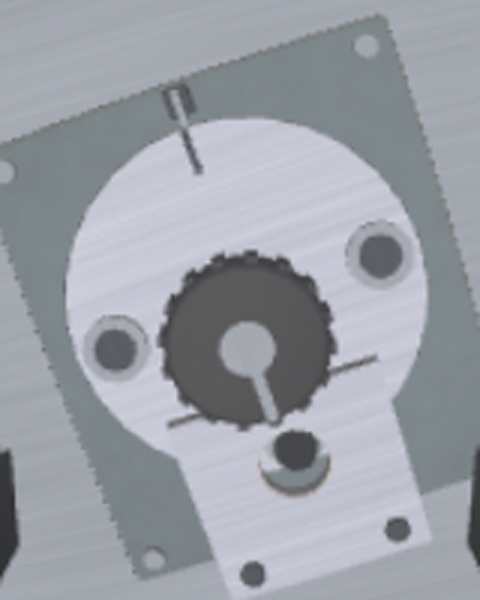

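Emit:
arm_command(
  targets=[
    [-10,0,-4,0],
    [-20,0,-9,0],
    [-24,0,-11,0],
    [-24,0,-11,0],
    [-24,0,-11,0],
    [-24,0,-11,0],
    [-24,0,-11,0],
    [-24,0,-11,0],
    [-24,0,-11,0],
    [-24,0,-11,0],
    [-24,0,-11,0],
    [-17,0,-8,0],
    [-8,0,-3,0],
    [0,0,0,-0.1],
    [0,0,0,-0.1],
    [0,0,0,-0.1],
    [0,0,0,0],
    [0,0,0,0],
  ],
)

```text
t: 11.2
ee_pos: [599.1, -204.4, 245.0]
orientation: [-1.187, -1.241, 1.242]
ft_force: [-0.1, -0.5, 1.1]
width: 88.1
```

```bash
python3 - <<'E'
from h import *
o=get_obs(); M=R.from_rotvec(o["orientation"]).as_matrix(); print(o["t"],o["ee_pos"], np.arctan2(M[1,0],M[0,0]),o["width"])
m=camera_model("wrist"); np.save("m5.npy",m,allow_pickle=True)
im=get_image("wrist"); cv2.imwrite("pics/w5.png",cv2.resize(im,(800,500),interpolation=2))
for n,z in (("plug_centre",52),("spare_centre",44),("rack",0)):
    for r in tip_of("wrist",n)[:2]: print(n,r["conf"],r["at"],atz("wrist",r["at"],z,m))
E
```

```text
11.2 [ 599.12923928 -204.40263629  245.00854534] 1.6152115720389768 88.14631637392426
plug_centre 0.84 [322.8, 187.7] [ 607.50519195 -201.92722994   52.        ]
spare_centre 0.87 [302.1, 101.0] [ 505.43293579 -230.93362162   44.        ]
spare_centre 0.67 [373.4, 252.6] [ 692.96845792 -131.22363203   44.        ]
rack 0.98 [314.9, 138.8] [ 552.34497925 -214.59461761    0.        ]
rack 0.2 [613.2, 191.3] [590.95973569 380.15586314   0.        ]
```

View pics/w5.png

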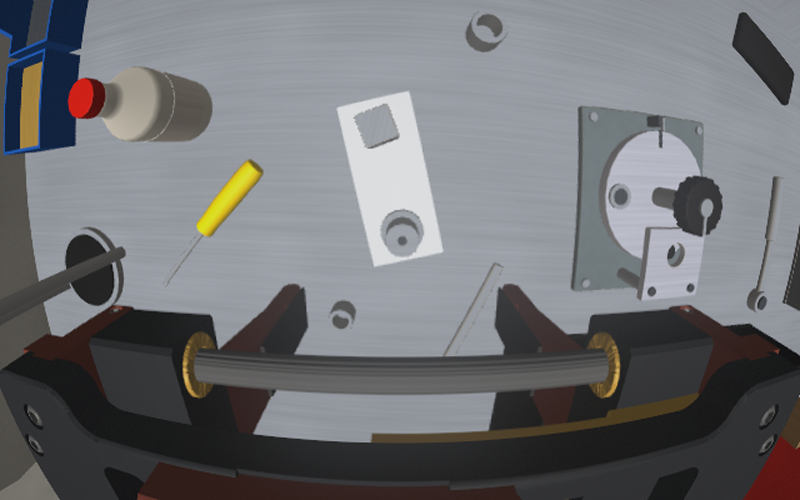

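Emit:
arm_command(
  targets=[
    [1,0,-6,0.05],
    [0,5,0,0.12],
    [0,10,0,0.12],
    [0,10,0,0.12],
    [0,10,0,0.12],
    [0,10,0,0.12],
    [0,10,0,0.12],
    [0,10,0,0.12],
    [0,10,0,0.12],
    [0,0,0,0.12],
    [0,0,0,0.12],
    [0,0,0,0.12],
    [0,0,0,0.12],
    [0,0,0,0.12],
    [0,0,0,0],
    [0,0,0,0],
  ],
)

```text
t: 12.73
ee_pos: [605.6, -203.2, 170.7]
orientation: [-1.571, -0.009, 0.009]
ft_force: [-0.4, -0.1, 0.6]
width: 87.8
```

```bash
python3 - <<'E'
from h import *
o=get_obs(); M=R.from_rotvec(o["orientation"]).as_matrix(); print(o["t"],o["ee_pos"], np.arctan2(M[1,0],M[0,0]),o["width"])
m=camera_model("wrist")
im=get_image("wrist"); cv2.imwrite("pics/w6.png",cv2.resize(im,(800,500),interpolation=2))
for n,z in (("plug_centre",52),("spare_centre",44),("rack",0)):
    for r in tip_of("wrist",n)[:2]: print(n,r["conf"],r["at"],atz("wrist",r["at"],z,m))
E
```

```text
12.7333 [ 605.57565783 -203.24082852  170.69700179] 0.011085186460064034 87.80882800914237
plug_centre 0.95 [320.0, 198.3] [ 605.25707102 -206.98986339   52.        ]
plug_centre 0.31 [419.7, 116.3] [ 699.01577906 -125.53761646   52.        ]
spare_centre 0.19 [234.7, 354.4] [ 497.0432852  -417.81597382   44.        ]
rack 0.65 [275.3, 194.2] [ 554.53987933 -215.65760128    0.        ]
rack 0.47 [324.6, 349.0] [ 614.12560187 -439.63250913    0.        ]
```

View pics/w6.png

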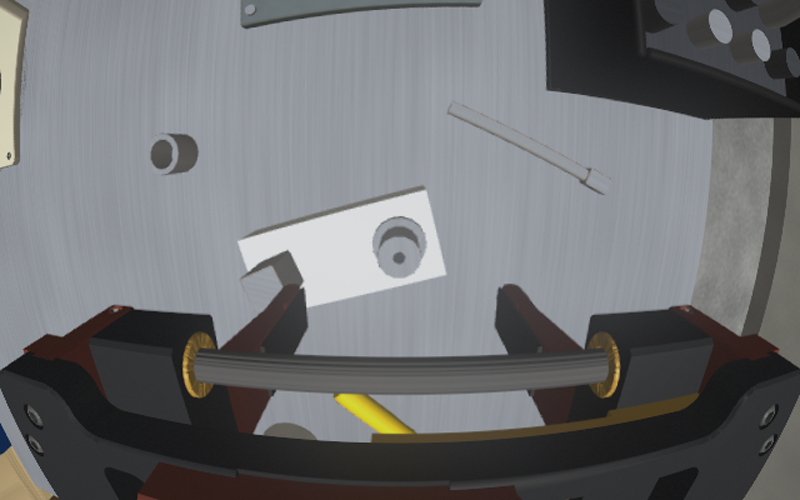

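Emit:
arm_command(
  targets=[
    [0,15,-2,0],
    [0,20,0,0],
    [0,20,0,0],
    [0,20,0,0],
    [0,12,0,0],
    [0,8,0,0],
    [0,1,0,0],
    [0,0,0,0],
  ],
)

```text
t: 13.6
ee_pos: [605.7, -205.4, 74.7]
orientation: [-1.571, -0.006, 0.007]
ft_force: [0.8, -0.6, 0.7]
width: 88.4
```

Emit:
arm_command(
  targets=[
    [0,0,0,0],
    [0,0,0,0],
    [0,0,0,0],
    [0,0,0,0],
    [0,0,0,0],
    [0,0,0,0],
    [0,0,0,0],
    [0,0,0,0],
    [0,0,0,0],
  ],
  gripper=0,
)

```text
t: 14.35
ee_pos: [605.5, -205.3, 74.7]
orientation: [-1.571, -0.006, 0.006]
ft_force: [-2.5, 0.5, 1.6]
width: 31.3
```

Emit:
arm_command(
  targets=[
    [0,0,0,0],
    [0,0,0,0],
    [0,0,0,0],
    [0,0,0,0],
    [0,0,0,0],
    [0,0,0,-0.06],
    [0,0,0,-0.12],
    [0,0,0,-0.12],
    [0,0,0,-0.12],
    [0,0,0,-0.12],
    [0,0,0,-0.12],
    [0,0,0,-0.12],
    [0,0,0,-0.12],
    [0,0,0,-0.12],
    [0,0,0,-0.12],
    [0,0,0,-0.12],
    [0,0,0,-0.12],
    [0,0,0,-0.12],
    [0,0,0,-0.12],
    [0,0,0,-0.06],
  ],
  gripper=100,
)

```text
t: 16.02
ee_pos: [605.6, -205.3, 74.7]
orientation: [-1.148, -1.3, 1.299]
ft_force: [0.1, 0.4, 0.3]
width: 87.7
```

Emit:
arm_command(
  targets=[
    [0,0,0,0],
    [0,0,0,0],
    [0,0,0,0],
    [0,0,0,0],
    [0,0,0,0],
    [0,0,0,0],
    [0,0,0,0],
    [0,0,0,0],
    [0,0,0,0],
    [0,0,0,0],
  ],
  gripper=0,
)

```text
t: 16.85
ee_pos: [605.5, -205.1, 74.7]
orientation: [-1.151, -1.295, 1.295]
ft_force: [-0.7, 1.4, 0.5]
width: 29.1
```

```bash
python3 - <<'E'
from h import *
o=get_obs(); M=R.from_rotvec(o["orientation"]).as_matrix(); print(o["t"],o["ee_pos"], np.arctan2(M[1,0],M[0,0]),o["width"],o["ft_force"],o["qpos"].round(2))
E
```

```text
16.85 [ 605.51506276 -205.13489765   74.67840544] 1.68786311564633 29.083080922770158 [-0.73999506  1.4285843   0.47998034] [-0.35  0.62  1.67  0.    0.85 -2.03]
```

Emit:
arm_command(
  targets=[
    [0,-5,0,0],
    [0,-10,0,0],
    [0,-15,0,0],
    [0,-20,0,0],
    [0,-20,0,0],
    [0,-15,0,0],
    [0,-5,0,0],
    [0,0,0,0],
    [0,0,0,0],
  ],
)

```text
t: 17.6
ee_pos: [605.3, -205.3, 164.7]
orientation: [-1.152, -1.295, 1.295]
ft_force: [-0.5, 0.4, -1.3]
width: 28.9
```

Emit:
arm_command(
  targets=[
    [5,0,-1,0],
    [10,0,-1,0],
    [16,0,-2,0],
    [20,0,-2,0],
    [20,0,-3,0],
    [20,0,-3,0],
    [20,0,-3,0],
    [20,0,-3,0],
    [20,0,-3,0],
    [20,0,-3,0],
    [20,0,-3,0],
    [20,0,-3,0],
    [20,0,-3,0],
    [20,0,-2,0],
    [16,0,-1,0],
    [10,0,0,0],
    [5,0,0,0],
    [0,0,0,0],
    [0,0,0,0],
    [0,0,0,0],
  ],
)

```text
t: 19.27
ee_pos: [608.2, 78.4, 164.6]
orientation: [-1.152, -1.294, 1.295]
ft_force: [-0.1, 1.1, -2.1]
width: 29.0
```

```bash
python3 - <<'E'
from h import *
o=get_obs(); M=R.from_rotvec(o["orientation"]).as_matrix(); print(o["t"],o["ee_pos"], np.arctan2(M[1,0],M[0,0]),o["width"],o["ft_force"],o["qpos"].round(2))
print("shift to hole",shift((607.3,92.8,145)).round(1))
m=camera_model("wrist"); print(m["position"])
im=get_image("wrist")[130:290,220:420]; cv2.imwrite("pics/w7.png",cv2.resize(im,(740,592),interpolation=2))
for c in("wrist","top","scene"):
  if c!="wrist": get_image(c)
  for n,z in (("guide_hole",80),("plug_centre",o["ee_pos"][2]-22.7)):
    for r in tip_of(c,n)[:2]: print(c,n,r["conf"],r["at"],atz(c,r["at"],z).round(1))
E
```

```text
19.2667 [608.23914027  78.3613315  164.58269412] 1.687486698421829 28.996737276166158 [-0.10039925  1.09531293 -2.13760134] [ 0.11  0.47  1.69 -0.    0.98 -1.58]
shift to hole [14.5 19.6 -0.8]
[540.51723012  69.92681496 333.71501392]
wrist guide_hole 0.95 [337.2, 206.1] [608.4  91.7  80. ]
wrist guide_hole 0.16 [324.6, 210.5] [613.5  81.5  80. ]
wrist plug_centre 0.67 [159.3, 249.9] [641.1 -39.7 141.9]
wrist plug_centre 0.19 [346.5, 138.3] [548.2  86.6 141.9]
scene guide_hole 0.79 [377.6, 220.2] [612.   90.6  80. ]
scene plug_centre 0.78 [376.6, 201.7] [602.1  85.5 141.9]
```

View pics/w7.png

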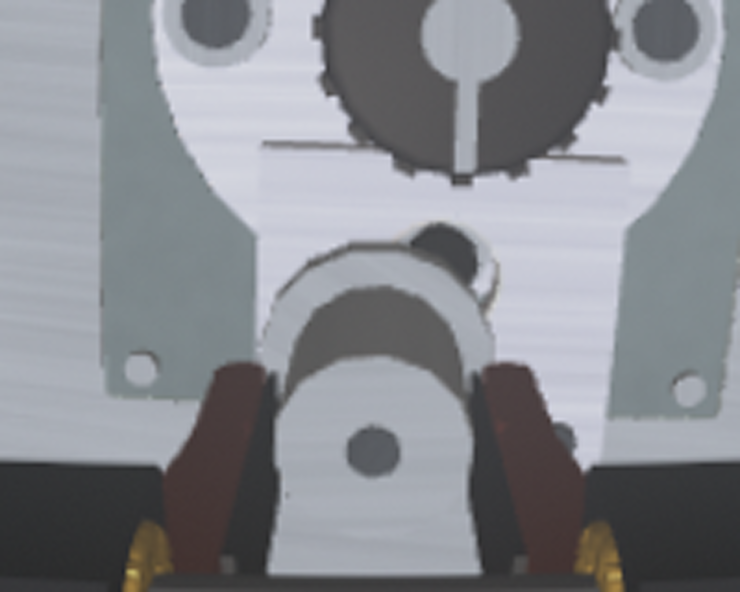

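Emit:
arm_command(
  targets=[
    [5,4,-1,0],
    [6,4,0,0],
    [3,4,0,0],
    [0,4,0,0],
    [0,4,0,0],
    [0,2,0,0],
    [0,2,0,0],
    [0,2,0,0],
    [0,2,0,0],
    [0,2,0,0],
    [0,0,0,0],
  ],
)

```text
t: 20.63
ee_pos: [607.5, 92.8, 134.3]
orientation: [-1.151, -1.294, 1.295]
ft_force: [-0.4, 0.1, -1.5]
width: 29.1
```

Emit:
arm_command(
  targets=[
    [0,2,0,0],
    [0,2,0,0],
    [0,2,0,0],
    [0,2,0,0],
    [0,2,0,0],
    [0,2,0,0],
    [0,2,0,0],
    [0,2,0,0],
    [0,2,0,0],
    [0,0,0,0],
  ],
)

```text
t: 21.47
ee_pos: [608.0, 93.0, 116.8]
orientation: [-1.152, -1.296, 1.295]
ft_force: [-0.0, 0.5, 5.8]
width: 29.4
```

Emit:
arm_command(
  targets=[
    [0,1.5,0,0],
    [0,1.5,0,0],
    [0,1.5,0,0],
    [0,1,0,0],
    [0,1,0,0],
    [0,0,0,0],
    [0,0,0,0],
  ],
)

```text
t: 22.05
ee_pos: [608.5, 93.1, 111.1]
orientation: [-1.153, -1.297, 1.294]
ft_force: [-1.4, -1.3, 9.4]
width: 29.0
```

Emit:
arm_command(
  targets=[
    [0,1,0,0],
    [0,1,0,0],
    [0,0,0,0],
    [0,0,0,0],
    [0,0,0,0],
  ],
)

```text
t: 22.47
ee_pos: [608.8, 93.3, 110.6]
orientation: [-1.153, -1.297, 1.293]
ft_force: [-4.6, 0.0, 19.1]
width: 28.7
```

Emit:
arm_command(
  targets=[
    [0,1,0,0],
    [0,0,0,0],
    [0,0,0,0],
    [0,0,0,0],
    [0,0,0,0],
    [0,0,0,0],
  ],
)

```text
t: 22.97
ee_pos: [608.8, 93.3, 110.5]
orientation: [-1.153, -1.297, 1.293]
ft_force: [-7.2, 0.1, 26.6]
width: 28.7
```

```bash
python3 - <<'E'
from h import *
o=get_obs(); M=R.from_rotvec(o["orientation"]).as_matrix(); print(o["t"],o["ee_pos"],M[:,1],o["width"],o["ft_force"],o["moment"])
im=get_image("wrist")[110:290,210:430]; a=cv2.resize(im,(400,330),interpolation=2)
b=cv2.resize(get_image("scene")[160:260,330:430],(330,330),interpolation=2)
cv2.imwrite("pics/f.png",np.hstack([a,b]))
for r in tip_of("scene","plug_centre")[:1]: print(r["conf"],r["at"],atz("scene",r["at"],88).round(1))
E
```

```text
22.9667 [608.81632478  93.29841121 110.47674288] [ 2.84809714e-03  5.74503731e-04 -9.99995779e-01] 28.728226098297775 [-7.15966144  0.1339101  26.57109358] [-0.10718545  1.17864883 -0.01815483]
0.69 [378.0, 213.5] [598.3  97.1  88. ]
```

View pics/f.png

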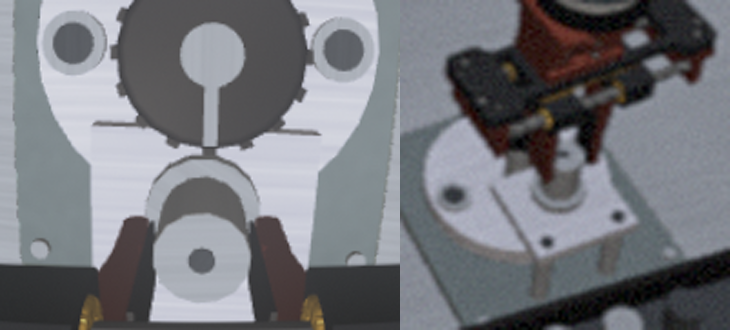

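```bash
python3 -c "
from workcell import *
print(close_job()); o=get_obs(); print(o['t'],o['ee_pos'],o['ft_force'],o['width'])"
```

```text
the job is handed in; nothing more can be done
None
the job is handed in; nothing more can be done
```

I handed the job in at about 23 s, with the plug still gripped and held down on the guide plate; no verdict was reported.

- **Handwheel:** I turned it about 2.55 rad counter-clockwise. The wrist had enough range to do this in one grasp, so I did not use several as the task describes. The rim bar lined up with the pointer to within about 0.02 rad. One rough reading suggested 0.04 rad, still inside the 0.1 limit, and the plunger showed under the hole.
- **Plug:** I gripped the flanged plug twice, with the jaws turned about 90° between, to centre it in the gripper. I then lifted it from the rack and lowered it through the hole without touching the plate edge. The upward force followed the plunger's spring, about 8 N at 10 mm and 11 N just before contact, then rose sharply where the flange should meet the plate.
- **Last checks:**
  - The wrist force was 26.6 N upward, which leaves roughly 17 N of flange on plate after the spring and the plug's weight.
  - The tool was tilted about 0.003 rad and was 1–1.5 mm from my estimate of the hole centre.
  - The last picture shows the flange on the plate with the fingers still gripping.
- **Disagreement and unexplained load:** The network's scene-camera reading of the plug was about 10 mm off the measured tool position. I ignored it because that camera had been noisy and the stem was already in the hole. A sideways load of about 7 N also remained on the wrist.

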